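Put the returned pharmacy stock back in its trays

TASK

Put the returned stock away: stand both white pill bottles in the square bin, put both cardboard cartons in the oblong tray, and set the squat ointment jar in the round dish. Everything stays the way up it is now, with its underside flat on the tray's own floor. Leave the amber dropper bottle standing where it is.

Things in the scene. Friction and masses are not known exactly. Their poses are not given: they have to be found in the camera images.
- square_bin: Square open bin of blue plastic, 130 x 130 mm outside, 122 x 122 mm inside. Fixed to the counter. Origin: centre of its underside, on the counter; floor top 4 mm above the counter, walls 4 mm thick, rim 22 mm above the counter. x and y run along its sides, z up.
- long_tray: Oblong open tray of the same blue plastic, 100 mm along its x by 168 mm along its y outside (92 x 160 mm inside). Fixed to the counter. Origin: centre of its underside, on the counter; floor top 4 mm above the counter, walls 4 mm thick, rim 22 mm above the counter. z up.
- round_dish: Round open dish of the same blue plastic, 116 mm across at the foot, 128 mm at the rim, about 108 mm across inside at the floor. Fixed to the counter. Origin: centre of its underside, on the counter; floor top 4 mm above the counter, walls 4 mm thick, rim 22 mm above the counter. z up.
- bottle_tall: White plastic pill bottle with a narrower screw cap, 74 mm tall: body 40 mm across up to 56 mm, above it the cap 32 mm across. Loose, standing; about 60 g. Origin: centre of its underside; z up along its axis.
- bottle_short: White plastic pill bottle with a narrower screw cap, 64 mm tall: body 44 mm across up to 48 mm, above it the cap 36 mm across. Loose, standing; about 70 g. Origin: centre of its underside; z up along its axis.
- carton_long: Small brown cardboard medicine carton with a paper label, 64 mm (its x) by 30 mm (its y), 46 mm tall, rigid. Loose; about 50 g. Origin: centre of its underside; z up.
- carton_short: Small brown cardboard medicine carton with a paper label, 50 mm (its x) by 36 mm (its y), 40 mm tall, rigid. Loose; about 40 g. Origin: centre of its underside; z up.
- jar: Squat white plastic ointment jar with a screw lid as wide as itself, 42 mm tall: body 50 mm across up to 24 mm, lid 52 mm across above. Loose, standing; about 80 g. Origin: centre of its underside; z up along its axis.
- amber_bottle: Amber glass dropper bottle, 32 mm across and 72 mm tall with a thin black dropper top; stands loose among the stock and is to be left alone. Origin: centre of its underside; z up along its axis.
Not all that is in view belongs to the job. Leave any red or turquoise look-alike of the bottle_short alone.

How it is judged (in metres and radians):
At the end, for the whole second after the job is handed in: Upright on the floor (underside under 10 mm up, tilt under 0.12 rad), at rest: bottles in square bin (45 mm of centre in x, y), cartons in oblong tray (34 mm in x, 68 mm in y), jar within 36 mm of dish centre; amber bottle upright, within 30 mm of its start (x of bottle_tall in the frame of square_bin between -0.045 and 0.045 m and y of bottle_tall in the frame of square_bin between -0.045 and 0.045 m and z of each of bottle_tall, bottle_short in the frame of square_bin below 0.01 m and angle between each of bottle_tall, bottle_short, carton_long, carton_short, jar's own z axis and vertical below 0.12 rad and linear speed of each of bottle_tall, bottle_short, carton_long, carton_short, jar below 0.02 m/s and x of bottle_short in the frame of square_bin between -0.045 and 0.045 m and y of bottle_short in the frame of square_bin between -0.045 and 0.045 m and x of carton_long in the frame of long_tray between -0.034 and 0.034 m and y of carton_long in the frame of long_tray between -0.068 and 0.068 m and z of each of carton_long, carton_short in the frame of long_tray below 0.01 m and x of carton_short in the frame of long_tray between -0.034 and 0.034 m and y of carton_short in the frame of long_tray between -0.068 and 0.068 m and horizontal distance between jar and round_dish below 0.036 m and z of jar in the frame of round_dish below 0.01 m and distance of amber_bottle from where it was at the start of the episode below 0.03 m and angle between amber_bottle's own z axis and vertical below 0.2 rad); the robot touches nothing.
It fails at once if the amber dropper bottle is shifted by more than 30 mm or knocked over (distance of amber_bottle from where it was at the start of the episode above 0.03 m or angle between amber_bottle's own z axis and vertical above 0.4 rad).
It also fails if it takes over 141 s, if anything falls off the work surface, if the arm or the gripper's body presses on something with over 40 N, if the wrist force passes 120 N, or if a joint passes its speed limit or range.

ROBOT

A 7-joint arm with a two-finger parallel gripper is mounted at the origin on the work surface. World frame = base frame: x ahead of the robot, y to its left, z up, the work surface at z = 0. Lengths are in mm, angles in rad, forces in N, time in s.
With the tool pointing down it reaches from about 400 to 900 mm from the base axis. Payload 5.6 kg.
Tool frame: the origin (TCP) lies midway between the tips of the shut fingers; the grasp point (between the pads) lies 19 mm behind it; z points along the fingers, y is the line along which they close (so a half turn about z gives the same grasp; the last joint's range is limited). The gripper opens to 92 mm and grips with 3 to 60 N. Pads are 20 mm wide; open, the fingers measure 128 mm over their backs; the gripper's body (75 mm by 189 mm) begins 69 mm behind the grasp point.
Start: joints at [1.076, 0.468, -0.012, 1.603, 0.006, 1.071, -0.056], TCP at [283.742, -584.807, 214.592] pointing down, gripper open.
Joint ranges: [-2.53, 2.53], [-0.31, 2.02], [-1.57, 1.55], [0.28, 2.44], [-1.29, 4.43], [0.15, 1.84], [-2.92, 2.92]. Speed limits (rad/s): [2.57, 2.57, 3.14, 3.14, 3.14, 3.14, 3.14].

INTERFACE

Orientations are given as a rotation vector (axis times angle).
In Python, from cell import robot, grip, kin, viewer gives the robot as it stands. Calls block until the motion is done:
- robot.movep(position, orientation): joint-space move of the TCP to a pose.
- robot.servo_line(position, feed=150, rotation=None): straight line of the TCP; rotation=None keeps the orientation; feed is the mean speed in mm/s.
- robot.goto_joints(angles): joint-space move.
- grip(opening, newtons=None): opening from 0.0 (shut) to 1.0 (fully open); newtons is the grip in N (None keeps the last); returns when the fingers have stopped.
- robot.hold(seconds).
- kin.ik(position, orientation): joint angles nearest the present ones, or None.
- robot.observe(): the state.
- viewer.read_camera(name): name is "scene" or "top" or "wrist"; returns the picture (420x560x3 uint8, red, green, blue); there is no depth.
- viewer.camera_info(name): a dict with "camera_matrix" (3x3 intrinsics, pixels), "R" (3x3) and "t" (3): a world point X has camera coordinates R X + t. Camera axes: x right, y down, z forward; pixel columns grow to the right and rows downward; lengths in mm; the calibration is good to about 2 mm. A picture is of the moment at which its call begins: read the wrist's pose just before it. camera_info takes no time and is no camera call; for the wrist camera it gives the pose at the moment of the call.
A pose or a line that the arm cannot do raises robot.IKError and nothing moves.
- robot.job_done(): hands the job in; it is judged then, once.
Trained networks look in the newest picture that a camera, given by its name, has taken for a name from the list of things; names that differ only in an ending like _2 or _b are one class to them, and where a whole thing is asked for, a point or a joint stands for the part that bears it (a point fixed in the world has none). Each returns a list of dicts, best first, with "confidence" (0 to 1); they miss things now and then, are a little off and sometimes report something else, mostly with a low value. They report only what shows in the picture. A call takes as long as a camera call. They do not tell look-alikes from the thing itself.
- viewer.silhouettes(name, camera): "mask" (420x560 bool, what is visible of it).
- viewer.pinpoint(name, camera): "at" ([x, y, z] in mm, in the coordinates of the camera as it stood for that picture, good to about 4 mm: a listed point, or the origin of a listed thing).
The state is a dict: "t": time; "joints": joint angles; "joint_velocities": joint speeds; "joint_torque": joint torques, N m; "tcp_pos": TCP position; "tcp_rot": TCP orientation; "contact_force": force on the tool from outside, world axes, zero at the start; "wrist_torque": the same for the moment, N m; "grip_width": opening from 0.0 (shut) to 1.0 (fully open); "grip_force": force on a finger pad.
Only numpy, scipy, OpenCV 4.12 (cv2) and the standard library are available. Lean on these libraries where they do the work, as an engineer would, in place of code of your own. Each camera call takes 0.05 s, during which the arm holds its last target. There are 200 camera calls.

## Working session

There is one attempt and no reset: what is moved stays moved. The work goes in short steps, each a Python script; the robot and the scene stay as the last script left them, time stands still between calls to the robot, and variables do not carry over. Pictures are saved under pics/ and viewed, at most 14 in all, crops included, and the job is handed in when it is done.

```bash
ls; mkdir -p pics; cat > h.py <<'E'
import numpy as np, cv2
from cell import robot, grip, kin, viewer
def cam(n):
    i=viewer.camera_info(n); return np.array(i["camera_matrix"]),np.array(i["R"]),np.array(i["t"])
def snap(n,f):
    p=viewer.read_camera(n); cv2.imwrite("pics/"+f,cv2.cvtColor(p,cv2.COLOR_RGB2BGR)); return p
def proj(n,X):
    K,R,t=cam(n); u=K@(R@np.array(X,float)+t); return u[:2]/u[2]
def unproj(n,px,z):
    K,R,t=cam(n); d=R.T@np.linalg.inv(K)@[px[0],px[1],1]; c=-R.T@t
    return c+d*(z-c[2])/d[2]
E
python3 - <<'E'
from h import *
a=snap("top","top0.png"); 
for n in ["square_bin","long_tray","round_dish","bottle_tall","bottle_short","carton_long","carton_short","jar","amber_bottle"]:
    K,R,t=cam("top")
    for d in viewer.pinpoint(n,"top"):
        c=np.array(d["at"]); print(n,round(d["confidence"],2),(R.T@(c-t)).round(),(K@c/c[2])[:2].round())
snap("scene","scene0.png")
o=robot.observe(); print(o["t"],o["tcp_rot"],o["contact_force"])
E
```

```text
pics
square_bin 0.81 [621. 244.  -4.] [169. 157.]
long_tray 0.97 [622. -16.   1.] [281. 156.]
round_dish 0.72 [ 611. -226.   -0.] [372. 162.]
bottle_tall 0.94 [406. 337.  -2.] [125. 250.]
bottle_short 0.8 [337. -48.   2.] [295. 281.]
bottle_short 0.7 [439.  44.   3.] [254. 236.]
bottle_short 0.61 [432. -78.   6.] [308. 239.]
bottle_short 0.54 [508. -98.   1.] [317. 206.]
carton_long 0.85 [ 434. -209.   -2.] [366. 239.]
carton_short 0.77 [431. 183.   2.] [193. 239.]
carton_short 0.34 [624. -19.   4.] [283. 156.]
jar 0.77 [438.  46.  -1.] [254. 236.]
amber_bottle 0.75 [ 421. -330.   -2.] [420. 245.]
0.55 [ 3.06177958e+00  7.03493370e-01 -5.21955780e-05] [-0.6640065   0.06614115 -0.45960319]
```

View pics/top0.png

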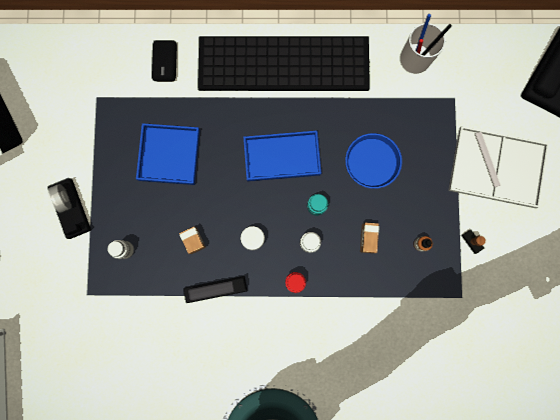

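View pics/scene0.png

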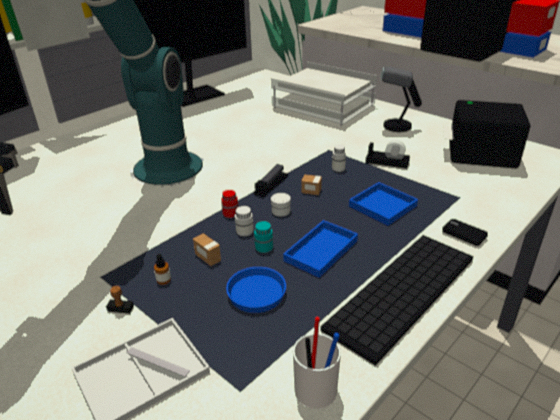

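The `bottle_short` candidates are turquoise (318,204), red (296,282) and white (310,241). The white one fits: it has a narrower cap and the task asks for white. The wide flat white thing at (252,237) is the jar, and the white bottle at (120,249) is `bottle_tall`. I'll confirm this in a crop and measure the tray and carton angles.

```bash
cat >> h.py <<'E'
def rot(psi):  # tool down, fingers close along world angle psi (mod pi)
    s=psi+np.pi/2; return np.array([np.cos(s/2),np.sin(s/2),0])*np.pi
def look(name,c,z):   # wrist/top silhouettes -> min rect on plane z (top outline)
    out=[]
    for d in viewer.silhouettes(name,c):
        cs,_=cv2.findContours(d["mask"].astype(np.uint8),0,2)
        if not cs: continue
        k=max(cs,key=cv2.contourArea)[:,0,:]
        P=np.array([unproj(c,p,z)[:2] for p in k],np.float32)
        ce,wh,an=cv2.minAreaRect(P)
        if wh[0]<wh[1]: wh=wh[::-1]; an+=90
        an=(an+90)%180-90
        out.append((round(d["confidence"],2),np.round(ce,1),np.round(wh,1),round(an,1)))
    return out
def pin(name,c):
    K,R,t=cam(c)
    return [(round(d["confidence"],2),(R.T@(np.array(d["at"])-t)).round(1)) for d in viewer.pinpoint(name,c)]
E
python3 - <<'E'
from h import *
a=viewer.read_camera("top")
cv2.imwrite("pics/crop.png",cv2.resize(cv2.cvtColor(a[190:300,180:400],cv2.COLOR_RGB2BGR),None,fx=3.6,fy=3.6,interpolation=2))
for n,z in [("square_bin",22),("long_tray",22),("round_dish",22),("carton_long",46),("carton_short",40)]: print(n,look(n,"top",z))
robot.movep([432,-60,330],rot(np.pi/2)); o=robot.observe(); print(o["t"],o["joints"])
snap("wrist","w1.png")
for n in ["bottle_short","jar","carton_long","carton_short"]: print(n,pin(n,"wrist"))
E
```

```text
square_bin [(0.81, array([623.3, 242.3]), array([135.7, 134.3]), 87.4)]
long_tray [(0.91, array([621. , -16.8]), array([168., 106.]), -84.8)]
round_dish [(0.64, array([ 609.8, -222.4]), array([125.4, 123.8]), 62.8)]
carton_long [(0.67, array([ 434.2, -206.7]), array([65.9, 37. ]), -4.6)]
carton_short [(0.85, array([426.4, 179.7]), array([52.1, 39.7]), 24.3)]
2.8583 [ 0.7888935   0.03113138 -0.72603471  1.90768121  0.02195094  1.21081427
  1.62428758]
bottle_short [(0.68, array([ 3.398e+02, -4.810e+01,  2.000e-01])), (0.65, array([ 5.102e+02, -9.350e+01, -4.000e-01])), (0.58, array([427.5, -80.5,  -3.8]))]
jar [(0.72, array([438.4,  48.6,  -1.1]))]
carton_long [(0.69, array([ 4.397e+02, -2.149e+02,  3.000e-01]))]
carton_short [(0.93, array([431.6, 184.4,  -5.9]))]
```

View pics/crop.png

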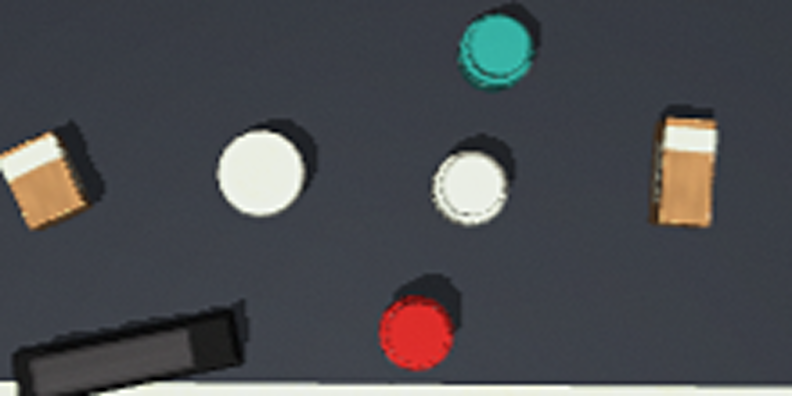

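View pics/w1.png

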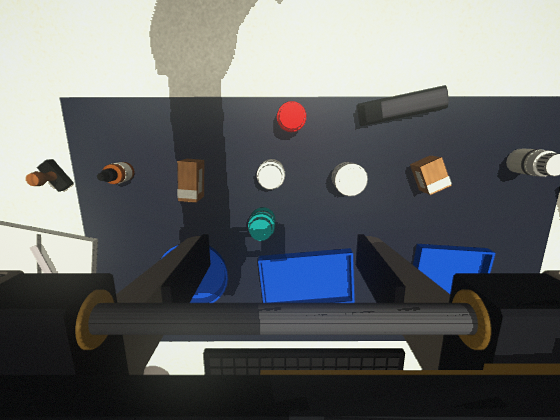

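The crop shows the white capped bottle at about (470,187), flanked by the turquoise (497,50) and red (416,333) look-alikes. The plain wide jar is at (261,172), and the cartons are at both ends. The wrist view shows the same layout. I'll pick `bottle_short` first.

```bash
cat >> h.py <<'E'
D=np.pi/180
BIN=(np.array([622,243]),-2.6*D); TRAY=(np.array([621.5,-16.5]),5.2*D); DISH=(np.array([610.,-224]),0)
def at(fr,x,y):
    c,a=fr; return c+np.array([np.cos(a)*x-np.sin(a)*y,np.sin(a)*x+np.cos(a)*y])
def pick(xy,psi,gh,w,N=15):
    grip(1.0); robot.movep([*xy,170],rot(psi)); robot.servo_line([*xy,gh-19],feed=150)
    grip(0.0,N); robot.servo_line([*xy,gh+20],feed=150)
    o=robot.observe(); print("held",round(o["grip_width"]*92,1),"want",w,"F",o["grip_force"],"t",round(o["t"],1)); 
    ok=abs(o["grip_width"]*92-w)<6
    if ok: robot.servo_line([*xy,190],feed=250)
    return ok
def place(xy,psi,gh,w):
    robot.movep([*xy,190],rot(psi)); robot.servo_line([*xy,gh-19+15],feed=200)
    robot.servo_line([*xy,gh-19+5],feed=40); print("f",robot.observe()["contact_force"].round(1))
    grip((w+12)/92); robot.servo_line([*xy,190],feed=200); print("t",robot.observe()["t"])
E
python3 - <<'E'
from h import *
if pick([430,-79],90*D,38,44): place(at(BIN,27,0),87.4*D,38,44)
snap("top","t1.png"); print(pin("bottle_short","top"),pin("square_bin","wrist"))
E
```

```text
held 43.6 want 44 F 14.999852925539017 t 6.4
f [ 0.6 -0.1 -0.2]
t 11.175
[(0.92, array([510.7, -96.3,  -2. ]))] [(0.74, array([ 857.1,  536.6, -141.5]))]
```

```bash
python3 - <<'E'
from h import *
if pick([438,47],90*D,36,52): place(DISH[0],90*D,36,52)
robot.movep([480,200,330],rot(np.pi/2)); snap("wrist","w2.png")
print(pin("bottle_tall","wrist"),pin("carton_short","wrist"),look("carton_short","wrist",40),look("square_bin","wrist",22))
a=snap("top","t2.png")
cv2.imwrite("pics/t2c.png",cv2.resize(cv2.cvtColor(a[110:300,100:440],cv2.COLOR_RGB2BGR),None,fx=2.3,fy=2.3,interpolation=2))
E
```

```text
held 51.4 want 52 F 14.999855160713196 t 15.4
f [-0.1  0.6  0. ]
t 19.9917
[(0.89, array([406.6, 333.7,   3.2]))] [(0.9, array([427.2, 180. ,  -2.2]))] [(0.85, array([429.4, 181.9]), array([49.2, 37.2]), 25.5), (0.75, array([ 437.5, -197.9]), array([66.6, 66.5]), -4.5)] [(0.82, array([624.6, 242.8]), array([138. , 131.2]), -4.3)]
```

View pics/t2c.png

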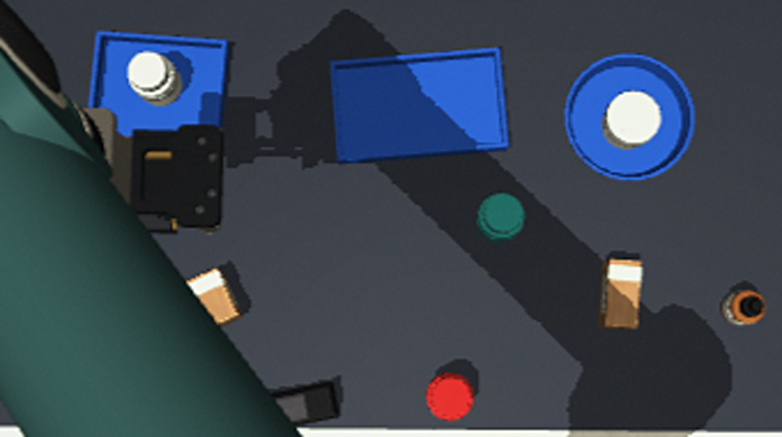

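View pics/w2.png

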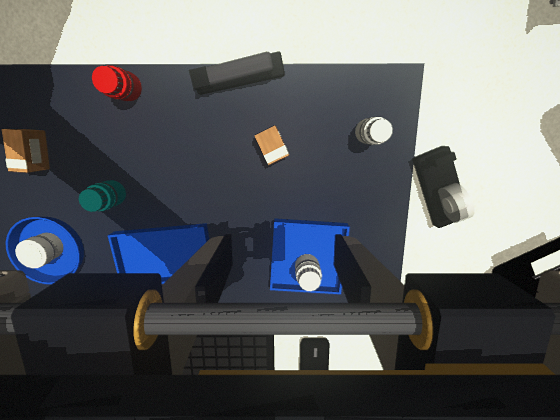

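`bottle_short` stands in the bin's far half (crop 153,75) and the jar is in the dish (crop 633,118). The wrist view agrees. Next are the tall bottle and both cartons.

```bash
python3 - <<'E'
from h import *
assert pick([406.5,335.5],90*D,44,40); place(at(BIN,-27,0),87.4*D,44,40)
assert pick([428.5,182],115*D,33,36); place(at(TRAY,0,41),95.2*D,33,36)
assert pick([436,-209],85.5*D,38,30); place(at(TRAY,0,-40),95.2*D,38,30)
robot.goto_joints([1.076,.468,-.012,1.603,.006,1.071,-.056])
a=snap("top","t3.png")
cv2.imwrite("pics/t3c.png",cv2.resize(cv2.cvtColor(a[110:300,100:440],cv2.COLOR_RGB2BGR),None,fx=2.3,fy=2.3,interpolation=2))
for n in ["bottle_tall","bottle_short","carton_long","carton_short","jar","amber_bottle"]: print(n,pin(n,"top"))
b=snap("scene","s3.png")
cv2.imwrite("pics/s3c.png",cv2.resize(cv2.cvtColor(b[140:340,90:470],cv2.COLOR_RGB2BGR),None,fx=2,fy=2,interpolation=2))
print(robot.observe()["t"])
E
```

```text
held 39.5 want 40 F 14.999620914459229 t 25.8
f [-0.1 -0.1 -0.3]
t 29.9583
held 35.7 want 36 F 14.999344199895859 t 33.9
f [ 0.3 -1.   0.2]
t 38.35
held 30.0 want 30 F 14.999594539403915 t 42.8
f [ 0.2 -0.5  0.1]
t 47.1333
bottle_tall [(0.55, array([ 5.951e+02,  2.459e+02, -4.000e-01]))]
bottle_short [(0.79, array([336.9, -51.8,  -2.5])), (0.67, array([507. , -96.3,  -2.7])), (0.66, array([647.6, 243.5,   6. ]))]
carton_long [(0.88, array([623.8, -54.9,   1.8])), (0.64, array([ 605.9, -224.5,   -2.5]))]
carton_short [(0.94, array([622.4,  26.9,   4.1]))]
jar [(0.78, array([ 609.2, -225.4,    4.6]))]
amber_bottle [(0.79, array([ 424.3, -332. ,   -1.3]))]
49.7833
```

View pics/t3c.png

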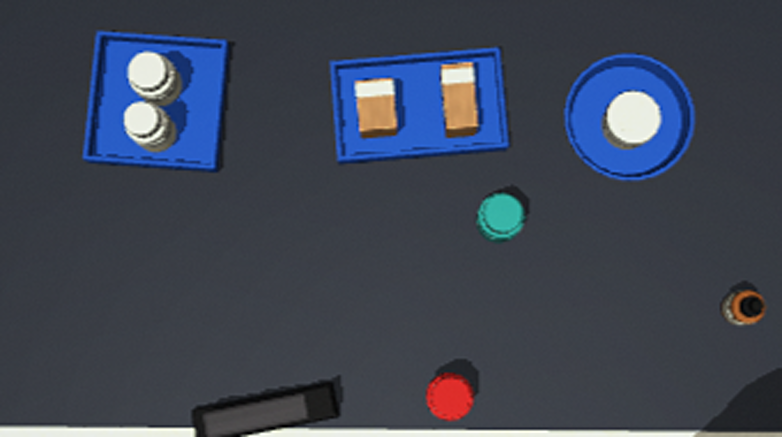

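View pics/s3c.png

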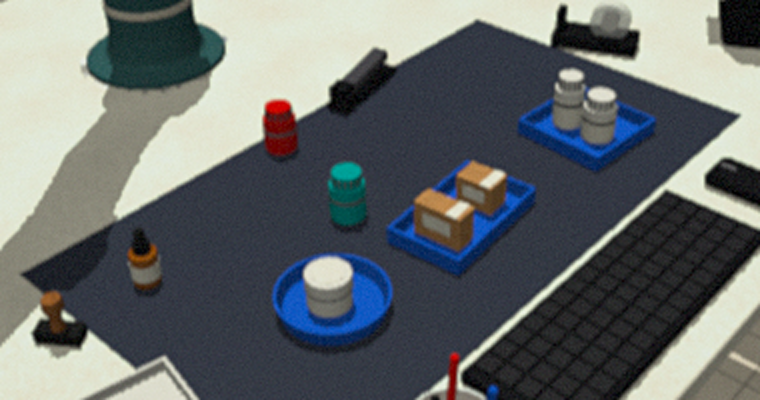

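Both views show all five items upright in their trays. The bottles are at crop (153,75) and (150,125), the cartons at (377,107) and (460,100), and the jar at (633,118). The amber bottle and the look-alikes haven't moved.

```bash
python3 -c "
from cell import robot
print(robot.job_done())"
```

```text
the job is handed in; nothing more can be done
None
```

I handed the job in at about 50 s: both bottles are in the square bin, both cartons in the oblong tray and the jar in the round dish, all upright in the last pictures, with the amber bottle left where it was; no verdict came back.

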